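# Seat the sample cartridge under a push-latch cover

### The arm

A 6-joint arm with a two-finger parallel gripper is mounted at the origin on the work surface. World frame = base frame: x ahead of the robot, y to its left, z up, the work surface at z = 0. Lengths are in m, angles in rad, forces in N, time in s.
With the tool pointing down it reaches from about 0.25 to 0.725 m from the base axis. Payload 4 kg.
Tool frame: the origin (TCP) lies at the very end of the fingers, on their centre line; the grasp point (between the pads) lies 19 mm behind it; x points along the fingers, z is the direction in which the jaws open and shut, and the axes are right-handed (so a half turn about x gives the same grasp; the last joint's range is limited). The gripper opens to 85 mm and grips with 20 to 120 N. Pads are 22 mm wide; open, the fingers measure 114 mm over their backs; the gripper's body (76 mm by 85 mm) begins 54 mm behind the grasp point. The pads swing forward as they close: fully open they stand 13 mm farther back than shut.
Start: joints at [-1.331, 0.241, 0.005, 1.335, 0, 1.571], TCP at [0.119, -0.486, 0.231] pointing down, gripper open.
Joint ranges: [-2.72, 2.72], [-1.05, 1.87], [-1.09, 1.28], [-1.99, 2.15], [-1.42, 1.44], [-3.14, 3.14]. Speed limits (rad/s): [2.79, 2.79, 3.14, 3.14, 3.14, 3.14].

### API

Orientations are given as a unit quaternion [x, y, z, w].
In Python, from workcell import bot gives the robot as it stands.
- The arm moves only by the tool apply_moves, never from a script. Its argument "targets" is one flat list of numbers, 7 for each row, row after row: the shift along the tool's x, y, z in units of 25 cm (1.0 is 25 cm), then the turn, a rotation vector about the tool's x, y, z in units of 0.5 rad (1.0 is 0.5 rad), then the opening, from 0 (shut) to 1 (fully open). In form: [tx, ty, tz, wx, wy, wz, claw, tx, ty, tz, wx, wy, wz, claw, ...]. A call has 1 to 12 rows; each row is the pose to reach, as a shift and turn from the pose commanded when the call began, along the tool's axes at that moment; what a row does not reach only later rows make up. A row lasts 1/12 s, in which the tool goes at most 41.7 mm and 7.16 degrees, less where a joint would pass 70% of its speed; a pose out of reach is approached as far as the arm can. A call with a number of a shift or a turn outside -1 to 1 is refused whole. A call with a gripper value outside its range is refused whole. The fingers move at their own pace and stop on an object; the grip force is fixed at half the most. Time passes only in rows, so rows that repeat a pose let the fingers close. It gives the time, the measured TCP pose, the force and the opening at its end, in the units of the state.
- bot.get_obs(): the state, without advancing time (a new reading comes with each control period).
- bot.camera(name): name is "side" or "top" or "wrist"; returns (picture, depth): 480x640x3 uint8, red, green, blue; 480x640 float32, m along the optical axis (not along the pixel's ray), 0 where there is no reading.
- bot.camera_params(name): a dict with "fx", "fy", "cx", "cy" (pixels), "dist" ([k1, k2, p1, p2, k3] as OpenCV has them; the pictures are not rectified), "T" (4x4, takes a point from camera to world coordinates); the wrist camera has in their place "tool_from_camera" (4x4, takes a point from camera to tool coordinates, whose origin is the TCP and whose axes are the tool frame's). Camera axes: x right, y up, looking along -z (the intrinsics and any distortion apply to the point x, -y, -z); pixel columns grow to the right and rows downward; lengths in m; the calibration is good to about 2 mm. A picture is of the moment at which its call begins: read the wrist's pose just before it. camera_params takes no time and is no camera call.
- bot.job_done(): hands the job in, once; it reports no verdict.
The state is a dict: "clock": time; "joint_pos": joint angles; "joint_vel": joint speeds; "tau": joint torques, N m; "eef_pos": TCP position; "tool_rot": TCP orientation; "ft_force": force on the tool from outside, world axes, zero at the start; "ft_torque": the same for the moment, N m; "grip_width": finger opening in m.
Only numpy, scipy, OpenCV 4.12 (cv2) and the standard library are available. Lean on these libraries where they do the work, as an engineer would, in place of code of your own. Each camera call takes 0.05 s, during which the arm holds its last target.

### The job

Press down on the instrument's push-latch cover and let go so that it pops open, push the sample cartridge underneath straight down until it is fully home, then press the cover down again until it latches shut and stays shut by itself. Only press and push: do not pull up or lift the cartridge, and leave the tube rack, the tip box and the small bottle where they stand.

Things in the scene. Friction and masses are not known exactly. Their poses are not given: they have to be found in the camera images.
- instrument: Fixed cream bench instrument, 240 (x) x 280 (y) x 110 mm high. Origin: centre of its underside, on the bench; x points from its front (robot side) to its back, y to its left, z up. Its flat top, 110 mm up, has a well (85 x 118 mm, centre x -7.5, y -30; floor 86 mm above the bench) shut by the cover. A small screen stands on top at x 75, y 82, up to 165 mm above the bench.
- cover (a joint): Angle of the cover (rad): 0 latched shut, positive open, negative pushed in. Opens by pushing the strip in about 7 mm, to its stop (past -0.1; stop -0.115; under 12 N) and letting go: a spring swings it up to 1.2 in 1 s. Shuts by pushing it down by its outer face (3 to 8 N near the front edge) to its stop (past -0.09) and letting go: it returns to 0 and stays. Each full press toggles it.
- cover_press (a point): Middle of the black press strip (12 x 50 mm) on the outer face of the grey cover, a plate 76 (hinge to front edge) x 112 x 6 mm; 62 mm from the hinge, moves with the cover. Shut, this face is level, 118 mm above the bench, 8 mm above the casing. z: outer normal; -x: hinge to front edge. A black latch tongue, 34 mm wide, hangs 35 mm below the cover, 36 mm to its left (+y).
- cover_hinge (a point): Middle of the cover's hinge line (along the instrument's y), 115 mm above the bench, half-way through the cover's thickness; fixed to the instrument, axes as the instrument's. The cover lies on its -x side.
- cartridge_top (a point): Centre of the flat top of the white sample cartridge in the well (flange 34 (x) x 46 (y) x 5 mm), seen once the cover is open: 52 mm from the hinge line toward -x, 17 mm right (-y) of the cover's middle. It starts 5 to 8 mm too high; fully home its flange meets the well floor and this point is 91 mm above the bench.
- cartridge (a joint): How far the cartridge is pushed down, m: 0 to 0.003 at the start, 0.008 fully home against its stop, negative when pulled up. It is held by friction (4 N) and stays where it is left.
- rack_mid (a point): Middle of the loose white tube rack (72 x 118 mm, 42 mm high, tubes up to 56 mm), 25 mm above its underside; stands on the bench beside the instrument. Leave alone.
- tip_box_mid (a point): Middle of the loose grey tip box with clear lid (85 x 118 mm, 67 mm high), 33 mm above its underside; stands on the bench beside the instrument. Leave alone.
- bottle_mid (a point): Middle of the loose small brown bottle (36 mm across, 62 mm high); stands on the instrument's top to the left of the cover. Leave alone.

How it is judged:
By the outcome, as a careful person would: the job done as asked, in the order asked, and still so for the second after the job is handed in, with the robot touching nothing.
It also fails if it takes over 48 s, if anything falls off the work surface, if the arm or the gripper's body presses on something with over 40 N, if the wrist force passes 120 N, or if a joint passes its speed limit or range.

## Working session

There is one attempt and no reset: what is moved stays moved. The work goes in short steps, Python scripts to look and compute and a tool call to move; the robot and the scene stay as the last step left them, time stands still between calls to the robot, and variables do not carry over. Pictures are saved under pics/ and viewed, and the job is handed in when it is done.

Besides the shell and the picture viewer there is one more tool, called in YAML: its name, and indented under it one key for each argument. apply_moves: Moves the arm, as the interface text tells. Its arguments: {"type":"object","properties":{"targets":{"type":"array"}},"required":["targets"]}

```bash
mkdir -p pics; ls; python3 - <<'E'
from workcell import bot
import cv2
o=bot.get_obs()
print({k:(v if not hasattr(v,'round') else v) for k,v in o.items()})
for n in ("side","top"):
    im,d=bot.camera(n); cv2.imwrite(f"pics/{n}0.png",im[:,:,::-1])
    import numpy as np; np.save(f"pics/{n}0.npy",d)
    p=bot.camera_params(n); print(n,p)
E
```

```text
pics
{'clock': 0.0, 'joint_pos': array([-1.33103278e+00,  2.41428634e-01,  3.71959241e-03,  1.33517058e+00,
        9.27991114e-06,  1.57080128e+00]), 'joint_vel': array([ 0.00108591, -0.00251869, -0.00041778,  0.00219583,  0.00198595,
        0.00076572]), 'tau': array([-2.71846882e-03, -3.72317147e+01,  2.52408814e+01,  1.69379910e-02,
       -1.23880709e-04,  7.19329023e-06]), 'eef_pos': array([ 0.11859127, -0.48509127,  0.23040335]), 'tool_rot': array([ 0.4370725 ,  0.55678477, -0.43615774,  0.55563007]), 'ft_force': array([-0.32632513,  0.65559739,  0.16904309]), 'ft_torque': array([-0.03853402,  0.00488473,  0.00843821]), 'grip_width': 0.08544866697350165}
side {'fx': 447.9910263632794, 'fy': 447.9910263632794, 'cx': 322.3590086872316, 'cy': 239.72557906902276, 'dist': array([-0.10830396,  0.        ,  0.        ,  0.        ,  0.        ]), 'T': array([[-0.94795887,  0.25248699, -0.19396985,  0.44901211],
       [-0.31808196, -0.72408843,  0.61198024,  0.57433757],
       [ 0.01406573,  0.64183041,  0.7667176 ,  0.75576611],
       [ 0.        ,  0.        ,  0.        ,  1.        ]])}
top {'fx': 506.7588183969687, 'fy': 506.7588183969687, 'cx': 324.21207265773836, 'cy': 240.0129155987391, 'dist': array([-0.04405946,  0.        ,  0.        ,  0.        ,  0.        ]), 'T': array([[-0.02132646,  0.98774985, -0.1545814 ,  0.45610185],
       [-0.99974286, -0.02226136, -0.00431923,  0.03873157],
       [-0.00770751,  0.15444953,  0.98797061,  0.98616824],
       [ 0.        ,  0.        ,  0.        ,  1.        ]])}
```

View pics/side0.png

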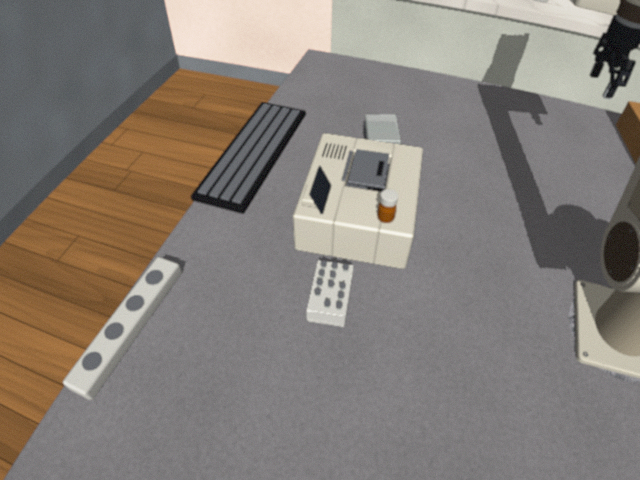

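View pics/top0.png

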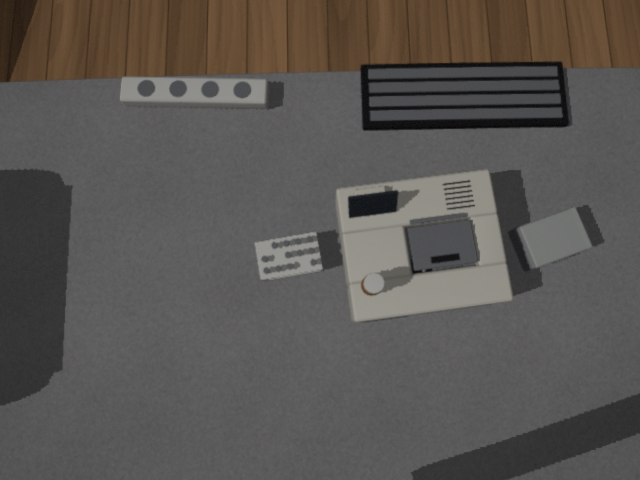

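The top view shows the cover at about (442,245) and the strip at about (445,258). The bottle is at (373,284), the rack at (288,256) and the tip box at (555,238). I'll enlarge it.

```bash
python3 - <<'E'
import cv2
im=cv2.imread("pics/top0.png")[160:330,325:525]
cv2.imwrite("pics/top0c.png",cv2.resize(im,(800,680),interpolation=cv2.INTER_CUBIC)[:600])
E
cat > h.py <<'E'
import numpy as np, cv2
from workcell import bot
def ray(n,uv):
    p=bot.camera_params(n)
    K=np.array([[p['fx'],0,p['cx']],[0,p['fy'],p['cy']],[0,0,1]])
    q=cv2.undistortPoints(np.array(uv,float).reshape(-1,1,2),K,p['dist']).reshape(-1,2)
    d=np.c_[q[:,0],-q[:,1],-np.ones(len(q))]
    return p['T'][:3,3], d@p['T'][:3,:3].T
def atz(n,uv,z):
    o,d=ray(n,uv); return o+d*((z-o[2])/d[:,2])[:,None]
def proj(n,X,T=None):
    p=bot.camera_params(n); T=p['T'] if T is None else T
    K=np.array([[p['fx'],0,p['cx']],[0,p['fy'],p['cy']],[0,0,1]])
    c=(np.array(X,float)-T[:3,3])@T[:3,:3]
    c=c*[1,-1,-1]
    return cv2.projectPoints(c.reshape(-1,1,3),np.zeros(3),np.zeros(3),K,p['dist'])[0].reshape(-1,2)
E
```

```text
(no output)
```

View pics/top0c.png

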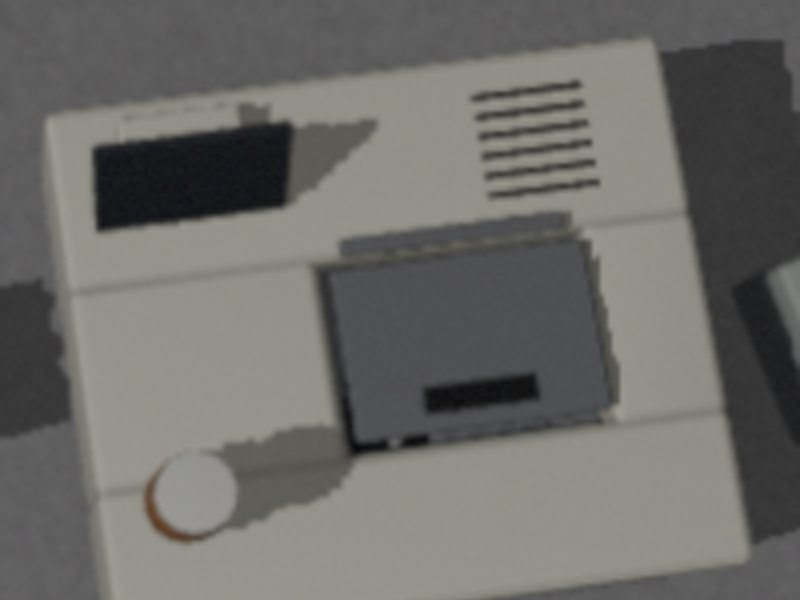

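```bash
python3 - <<'E'
from h import *
f=lambda l:np.array(l,float)/4+[325-.375,160-.375]
c=atz("top",f([[47,115],[652,40],[748,560]]),.11)
print("inst corners",c.round(4)); 
e=c[0]-c[1]; print(np.linalg.norm(e),np.linalg.norm(c[1]-c[2]), np.degrees(np.arctan2(-e[0],e[1])))
e=c[1]-c[2]; print(np.degrees(np.arctan2(e[1],e[0])))
cen=(c[0]+c[2])/2; print("centre",cen)
k=atz("top",f([[330,272],[588,240],[610,410],[352,445]]),.118);print("cover",k.round(4))
for i in range(4): e=k[i]-k[(i+1)%4]; print(np.linalg.norm(e),np.degrees(np.arctan2(e[1],e[0])))
s=atz("top",f([[425,388],[535,374],[540,399],[428,412]]),.118); print("strip",s.mean(0),np.linalg.norm(s[0]-s[1]),np.linalg.norm(s[2]-s[1]))
th=np.arctan2(*(c[1]-c[2])[[1,0]])
R=np.array([[np.cos(th),-np.sin(th)],[np.sin(th),np.cos(th)]])
print("strip in inst",(s.mean(0)-cen)[:2]@R,"cover",(k.mean(0)-cen)[:2]@R)
# depth check
d=np.load("pics/top0.npy"); 
p=bot.camera_params("top")
for u,v in [(440,240),(375,284),(490,280),(370,250)]:
    o,dd=ray("top",[[u,v]]); print(u,v,(o+dd[0]*d[v,u]).round(4))
E
```

```text
inst corners [[ 0.6857  0.0189  0.11  ]
 [ 0.7144 -0.2533  0.11  ]
 [ 0.4819 -0.2784  0.11  ]]
0.2737729985507852 0.23388316268099651 6.024124435182341
6.1620029062592785
centre [ 0.58375487 -0.12973549  0.11      ]
cover [[ 0.6105 -0.1022  0.118 ]
 [ 0.6222 -0.2158  0.118 ]
 [ 0.5474 -0.2204  0.118 ]
 [ 0.5349 -0.1082  0.118 ]]
0.114203715615084 95.87272102866139
0.07494297269491432 3.511128433580679
0.112930285587173 -83.63312211204077
0.07587489850465905 -175.4945518532503
strip [ 0.55594091 -0.16544975  0.118     ] 0.048250395398242406 0.011013061796040512
strip in inst [-0.03148682 -0.03252237] cover [-0.00841518 -0.0312032 ]
440 240 [ 0.5873 -0.1581  0.1188]
375 284 [ 0.5103 -0.0377  0.1714]
490 280 [ 0.5166 -0.2432  0.11  ]
370 250 [ 0.5736 -0.0368  0.1111]
```

```bash
python3 - <<'E'
import cv2
im=cv2.imread("pics/side0.png")[120:270,285:435]
cv2.imwrite("pics/side0c.png",cv2.resize(im,(600,600),interpolation=cv2.INTER_CUBIC))
E
```

```text
(no output)
```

View pics/side0c.png

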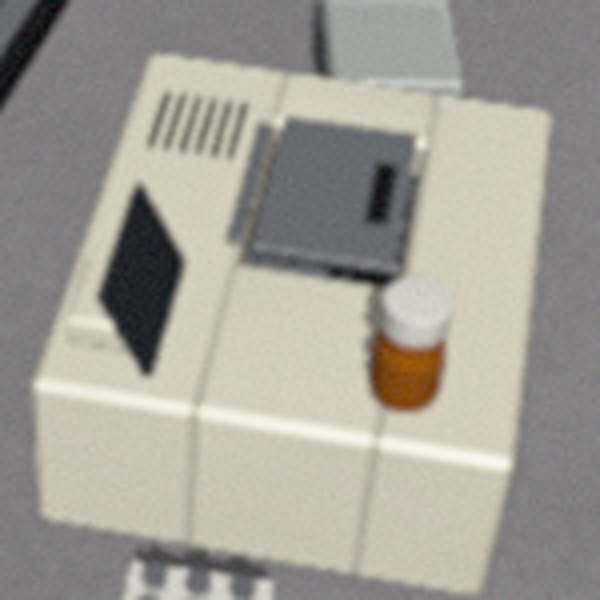

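```bash
cat >> h.py <<'E'
from scipy.spatial.transform import Rotation as Ro
TH=np.radians(6.1)
RI=np.array([[np.cos(TH),-np.sin(TH),0],[np.sin(TH),np.cos(TH),0],[0,0,1]])
STRIP=np.array([.5559,-.1654,.118])
HINGE=STRIP+RI@[.062,0,-.003]
CART=HINGE+RI@[-.052,-.017,-.024]
def plan(tgt,R=None,obs=None):
    "rel. move in tool units from current measured pose; R=3x3 target"
    o=obs or bot.get_obs(); R0=Ro.from_quat(o['tool_rot']).as_matrix()
    t=R0.T@(np.array(tgt)-o['eef_pos'])/.25
    w=np.zeros(3) if R is None else Ro.from_matrix(R0.T@R).as_rotvec()/.5
    return t.round(4),w.round(4)
def Rdown(tilt=0,sgn=1):
    # tool x: down & forward by tilt, tool z along sgn*inst y
    x=RI@[np.sin(tilt),0,-np.cos(tilt)]; z=RI@[0,sgn,0]
    return np.c_[x,np.cross(z,x),z]
E
python3 - <<'E'
from h import *
o=bot.get_obs(); print(Ro.from_quat(o['tool_rot']).as_matrix().round(3))
print(STRIP,HINGE,CART)
f=np.array([[381,193]])/4+[285-.375,120-.375]
print("side strip",atz("side",f,.118))
for s in (1,-1): print(plan(STRIP+[0,0,.06],Rdown(0,s)))
E
```

```text
[[-0.     0.971  0.238]
 [ 0.002  0.238 -0.971]
 [-1.     0.    -0.002]]
[ 0.5559 -0.1654  0.118 ] [ 0.61754895 -0.15881163  0.115     ] [ 0.56764987 -0.1812411   0.091     ]
side strip [[ 0.55736527 -0.16773928  0.118     ]]
(array([ 0.2116,  2.0028, -0.8265]), array([-6.0165e+00, -4.0000e-04, -5.7000e-03]))
(array([ 0.2116,  2.0028, -0.8265]), array([ 2.667e-01, -3.800e-03,  2.000e-04]))
```

apply_moves:
  targets: [0,1,-0.41,0,0,0,0,0,1,-0.41,0.13,0,0,0,0,1,-0.41,0.2667,0,0,0,0,1,-0.41,0.2667,0,0,0,0,1,-0.41,0.2667,0,0,0,0,1,-0.41,0.2667,0,0,0,0,1,-0.41,0.2667,0,0,0,0,1,-0.41,0.2667,0,0,0]

```text
clock: 0.77
eef_pos: [0.3401, -0.3241, 0.2309]
tool_rot: [0.471, 0.528, -0.471, 0.527]
ft_force: [0.0, 0.2, 0.4]
grip_width: 0.0001
```

```bash
sed -i 's/^STRIP=.*/STRIP=np.array([.5566,-.1666,.118])/' h.py; python3 - <<'E'
from h import *
print(bot.get_obs()['eef_pos'],plan(STRIP+[0,0,.03],Rdown(0,-1)))
E
```

```text
[ 0.34008989 -0.32405966  0.2308725 ] (array([ 0.3328,  0.9312, -0.5279]), array([ 0.0126, -0.0025, -0.0013]))
```

apply_moves:
  targets: [0,0.93,-0.528,0.0126,0,0,0,0,0.93,-0.528,0.0126,0,0,0,0,0.93,-0.528,0.0126,0,0,0,0.21,0.93,-0.528,0.0126,0,0,0,0.21,0.93,-0.528,0.0126,0,0,0,0.21,0.93,-0.528,0.0126,0,0,0,0.21,0.93,-0.528,0.0126,0,0,0,0.21,0.93,-0.528,0.0126,0,0,0,0.21,0.93,-0.528,0.0126,0,0,0]

```text
clock: 1.52
eef_pos: [0.5539, -0.1704, 0.177]
tool_rot: [0.473, 0.526, -0.475, 0.524]
ft_force: [-0.8, -0.9, 0.4]
grip_width: -0.0001
```

```bash
python3 - <<'E'
from h import *
print(bot.get_obs()['eef_pos'],plan(STRIP,Rdown(0,-1)))
o=bot.get_obs();im,d=bot.camera("wrist");cv2.imwrite("pics/w1.png",im[:,:,::-1])
p=bot.camera_params("wrist");print(p)
T=np.eye(4);T[:3,:3]=Ro.from_quat(o['tool_rot']).as_matrix();T[:3,3]=o['eef_pos']
T=T@p['tool_from_camera']
h=[.006,.025]
print(proj("wrist",[STRIP+RI@[a*.006,b*.025,0] for a,b in((1,1),(1,-1),(-1,-1),(-1,1))]+[STRIP],T).round(0))
E
```

```text
[ 0.5539445  -0.17035334  0.17704988] (array([ 0.2362,  0.0129, -0.0137]), array([-0.0092, -0.0015,  0.0072]))
{'fx': 399.1562517554004, 'fy': 399.1562517554004, 'cx': 313.5118915929048, 'cy': 241.48742473634184, 'dist': array([-0.06127111,  0.        ,  0.        ,  0.        ,  0.        ]), 'tool_from_camera': array([[-2.65594189e-04,  2.61217234e-01, -9.65280004e-01,
        -1.42460999e-01],
       [ 1.84632079e-04,  9.65280034e-01,  2.61217192e-01,
         6.49057544e-02],
       [ 9.99999948e-01, -1.08843886e-04, -3.04601849e-04,
        -1.76161831e-04],
       [ 0.00000000e+00,  0.00000000e+00,  0.00000000e+00,
         1.00000000e+00]])}
[[259. 244.]
 [355. 243.]
 [354. 265.]
 [260. 265.]
 [307. 255.]]
```

View pics/w1.png

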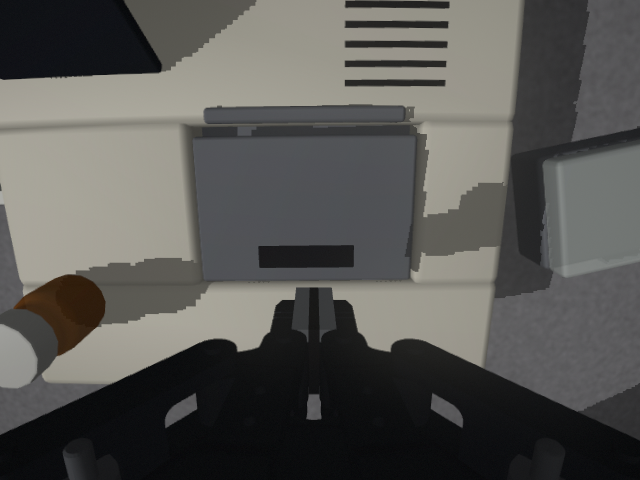

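The wrist view shows the strip at (259–354, 246–268). My estimate projects to within about 2 px of that, so I'll press.

apply_moves:
  targets: [0.1,0.013,-0.0137,0,0,0,0,0.2,0.013,-0.0137,0,0,0,0,0.225,0.013,-0.0137,0,0,0,0,0.235,0.013,-0.0137,0,0,0,0,0.24,0.013,-0.0137,0,0,0,0,0.245,0.013,-0.0137,0,0,0,0,0.25,0.013,-0.0137,0,0,0,0,0.255,0.013,-0.0137,0,0,0,0,0.26,0.013,-0.0137,0,0,0,0]

```text
clock: 2.32
eef_pos: [0.5579, -0.168, 0.1155]
tool_rot: [0.474, 0.523, -0.475, 0.525]
ft_force: [-2.0, -3.0, 6.7]
grip_width: -0.0
```

apply_moves:
  targets: [0.004,0,0,0,0,0,0,0.008,0,0,0,0,0,0,0.012,0,0,0,0,0,0,0.016,0,0,0,0,0,0,0.016,0,0,0,0,0,0]

```text
clock: 2.73
eef_pos: [0.558, -0.168, 0.1117]
tool_rot: [0.474, 0.523, -0.474, 0.526]
ft_force: [-2.1, -2.9, 6.6]
grip_width: -0.0002
```

apply_moves:
  targets: [0.004,0,0,0,0,0,0,0.008,0,0,0,0,0,0,0.008,0,0,0,0,0,0]

```text
clock: 2.98
eef_pos: [0.5581, -0.1681, 0.1114]
tool_rot: [0.475, 0.523, -0.474, 0.526]
ft_force: [-5.6, -1.3, 15.4]
grip_width: 0.0001
```

It's at the stop: the force jumped to 15 N. I'll let go and retreat up and toward the robot.

apply_moves:
  targets: [-0.1,-0.02,0,0,0,0,0,-0.24,-0.12,0,0,0,0,0,-0.35,-0.25,0,0,0,0,0,-0.45,-0.35,0,0,0,0,0,-0.45,-0.4,0,0,0,0,0,-0.45,-0.4,0,0,0,0,0,-0.45,-0.4,0,0,0,0,0,-0.45,-0.4,0,0,0,0,0,-0.45,-0.4,0,0,0,0,0,-0.45,-0.4,0,0,0,0,0,-0.45,-0.4,0,0,0,0,0,-0.45,-0.4,0,0,0,0,0]

```text
clock: 3.98
eef_pos: [0.458, -0.1769, 0.2195]
tool_rot: [0.474, 0.525, -0.474, 0.524]
ft_force: [-0.0, -0.6, 1.0]
grip_width: -0.0
```

```bash
python3 - <<'E'
from h import *
o=bot.get_obs();print(o['eef_pos'])
im,d=bot.camera("wrist");cv2.imwrite("pics/w2.png",im[:,:,::-1])
p=bot.camera_params("wrist")
T=np.eye(4);T[:3,:3]=Ro.from_quat(o['tool_rot']).as_matrix();T[:3,3]=o['eef_pos']
np.save("pics/w2T.npy",T@p['tool_from_camera'])
np.save("pics/w2d.npy",d)
for dz in (0,.007):
  print(proj("wrist",[CART+[0,0,dz]+RI@[a*.017,b*.023,0] for a,b in((1,1),(1,-1),(-1,-1),(-1,1),(0,0))],np.load("pics/w2T.npy")).round(0))
im,d=bot.camera("side");cv2.imwrite("pics/s2.png",cv2.resize(im[110:260,285:435,::-1],(600,600),interpolation=2))
E
```

```text
[ 0.45801877 -0.17685069  0.21954044]
[[304.  34.]
 [377.  34.]
 [376.  90.]
 [304.  90.]
 [340.  62.]]
[[303.  31.]
 [379.  31.]
 [377.  89.]
 [304.  89.]
 [341.  60.]]
```

View pics/w2.png

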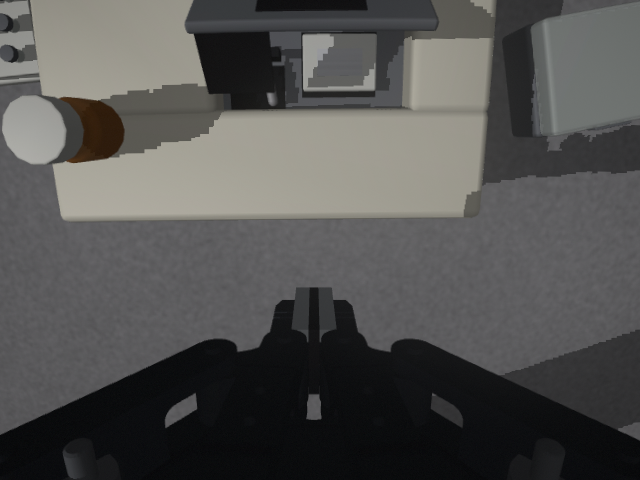

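View pics/s2.png

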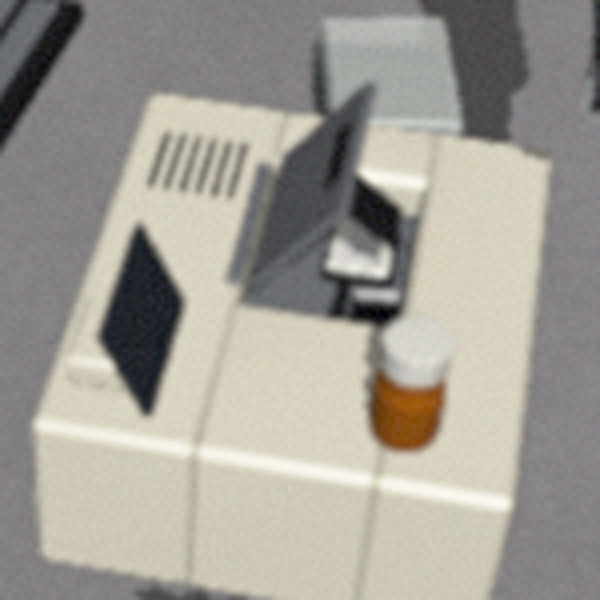

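The cover is open. The cartridge top is at (302–377, 33–91) in the wrist view, within 2 px of my prediction. I'll tilt the tool back about 43° so the gripper body clears the open cover and the latch tongue.

```bash
cat >> h.py <<'E'
A=.75
def cartTCP(zc):  # lower corner at height zc
    P=CART+RI@[.002,-.008,0]; P[2]=zc
    return P+RI@[.011*np.cos(A),0,.011*np.sin(A)]
E
python3 - <<'E'
from h import *
R=Rdown(A,-1)
t=cartTCP(.108)
print(CART,t)
print(plan(t-R[:,0]*.08,R))
E
```

```text
[ 0.56834987 -0.1824411   0.091     ] [ 0.57919166 -0.18932801  0.11549803]
(array([0.1831, 0.2596, 0.0994]), array([-0.0118,  0.0037,  1.5014]))
```

apply_moves:
  targets: [0,0,0.1,0,0,0.25,0,0,0,0.1,0,0,0.5,0,0,0,0.1,0,0,0.75,0,0,0,0.1,0,0,1,0,0,0,0.1,0,0,1,0,0,0,0.1,0,0,1,0]

```text
clock: 4.58
eef_pos: [0.4576, -0.2014, 0.2187]
tool_rot: [0.59, 0.392, -0.332, 0.624]
ft_force: [0.1, -0.7, 0.6]
grip_width: -0.0002
```

```bash
python3 - <<'E'
from h import *
R=Rdown(A,-1)
t=cartTCP(.108)
print(bot.get_obs()['eef_pos'],plan(t-R[:,0]*.08,R),bot.get_obs()['joint_pos'])
E
```

```text
[ 0.45755442 -0.20137601  0.21868726] (array([0.2859, 0.1533, 0.0018]), array([-0.0169,  0.0064,  0.5091])) [-0.60270498 -0.03502529 -0.4604438   0.75486914  0.3130991   2.50414297]
```

apply_moves:
  targets: [0,0.05,0,0,0,0.25,0,0.1,0.1,0,0,0,0.5,0,0.2,0.15,0,-0.01,0,0.51,0,0.286,0.153,0,-0.016,0.006,0.51,0,0.286,0.153,0,-0.016,0.006,0.51,0,0.286,0.153,0,-0.016,0.006,0.51,0]

```text
clock: 5.08
eef_pos: [0.53, -0.1953, 0.1761]
tool_rot: [0.632, 0.316, -0.245, 0.664]
ft_force: [0.2, -0.4, -0.4]
grip_width: -0.0
```

```bash
python3 - <<'E'
from h import *
R=Rdown(A,-1)
t=cartTCP(.108)
o=bot.get_obs();print(o['eef_pos'],plan(t,R),o['joint_pos'])
t2=cartTCP(.098);print(plan(t2,R))
im,d=bot.camera("wrist");cv2.imwrite("pics/w3.png",im[:,:,::-1])
p=bot.camera_params("wrist")
T=np.eye(4);T[:3,:3]=Ro.from_quat(o['tool_rot']).as_matrix();T[:3,3]=o['eef_pos'];T=T@p['tool_from_camera']
print(proj("wrist",[CART+[0,0,.007]+RI@[a*.017,b*.023,0] for a,b in((1,1),(1,-1),(-1,-1),(-1,1),(0,0))],T).round(0))
im,d=bot.camera("side");cv2.imwrite("pics/s3.png",cv2.resize(im[90:260,285:455,::-1],(600,600),interpolation=2))
E
```

```text
[ 0.52996413 -0.19533904  0.17614081] (array([ 0.3126, -0.0213, -0.0027]), array([ 0.008 , -0.0025, -0.007 ])) [-0.59246933  0.06526283 -0.65812751  0.22529936  0.45688919  2.58737134]
(array([ 0.3418, -0.0487, -0.0028]), array([ 0.008 , -0.0025, -0.007 ]))
[[263. 261.]
 [337. 261.]
 [338. 313.]
 [260. 313.]
 [299. 286.]]
```

View pics/w3.png

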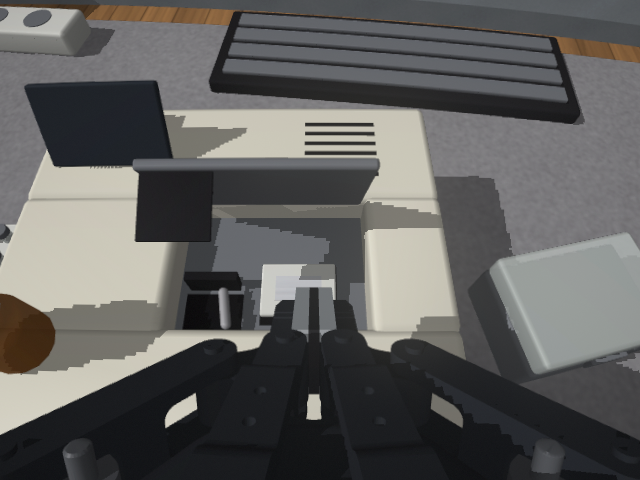

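View pics/s3.png

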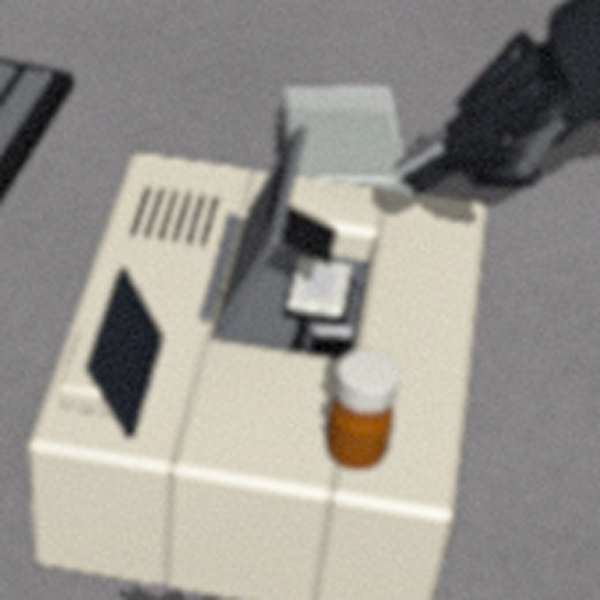

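apply_moves:
  targets: [0.12,-0.01,0,0.008,-0.002,-0.007,0,0.22,-0.02,0,0.008,-0.002,-0.007,0,0.29,-0.02,0,0.008,-0.002,-0.007,0,0.31,-0.021,-0.003,0.008,-0.002,-0.007,0,0.31,-0.021,-0.003,0.008,-0.002,-0.007,0,0.31,-0.021,-0.003,0.008,-0.002,-0.007,0]

```text
clock: 5.68
eef_pos: [0.5773, -0.1896, 0.1172]
tool_rot: [0.633, 0.315, -0.247, 0.663]
ft_force: [0.3, -0.2, 0.2]
grip_width: 0.0001
```

```bash
python3 - <<'E'
from h import *
R=Rdown(A,-1)
o=bot.get_obs();print(o['eef_pos'],o['ft_force'],plan(cartTCP(.091),R),o['joint_pos'])
im,d=bot.camera("wrist");cv2.imwrite("pics/w4.png",im[:,:,::-1])
im,d=bot.camera("side");cv2.imwrite("pics/s4.png",cv2.resize(im[110:230,315:435,::-1],(600,600),interpolation=2))
E
```

```text
[ 0.57729776 -0.18959478  0.11721334] [ 0.33432381 -0.24088357  0.17418957] (array([ 0.0599, -0.0456, -0.0004]), array([-0.0007,  0.0038, -0.0052])) [-0.5172861   0.23529966 -0.66230376  0.02225915  0.40899473  2.65870047]
```

View pics/w4.png

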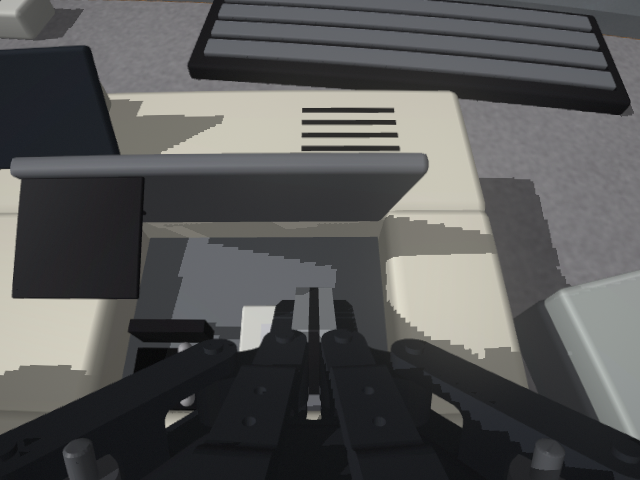

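View pics/s4.png

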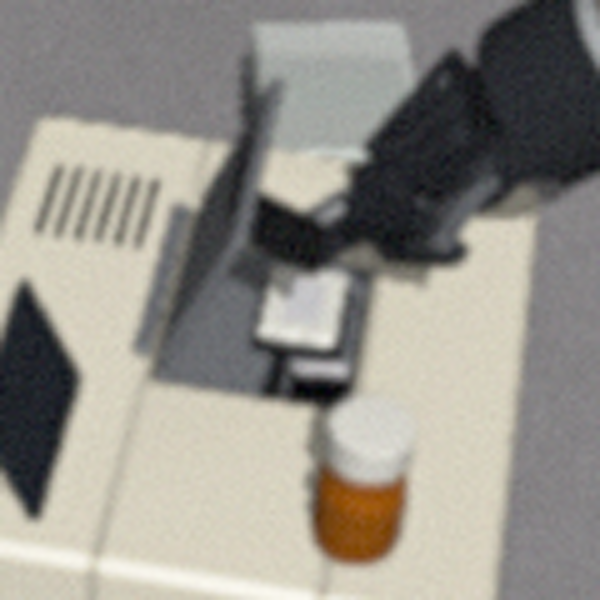

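apply_moves:
  targets: [0.02,-0.01,0,0,0.003,-0.005,0,0.03,-0.018,0,0,0.003,-0.005,0,0.036,-0.023,0,0,0.003,-0.005,0,0.042,-0.029,0,0,0.003,-0.005,0,0.048,-0.034,0,0,0.003,-0.005,0,0.054,-0.04,0,0,0.003,-0.005,0,0.06,-0.0456,0,0,0.003,-0.005,0]

```text
clock: 6.37
eef_pos: [0.5788, -0.1891, 0.0974]
tool_rot: [0.633, 0.316, -0.247, 0.662]
ft_force: [-2.4, 0.4, 4.2]
grip_width: 0.0001
```

apply_moves:
  targets: [0.003,-0.0027,0,0,0,0,0,0.006,-0.0054,0,0,0,0,0,0.006,-0.0054,0,0,0,0,0]

```text
clock: 6.62
eef_pos: [0.5792, -0.1891, 0.0963]
tool_rot: [0.633, 0.316, -0.247, 0.663]
ft_force: [-5.5, -0.1, 9.4]
grip_width: -0.0003
```

apply_moves:
  targets: [0.003,-0.0027,0,0,0,0,0,0.006,-0.0054,0,0,0,0,0,0.006,-0.0054,0,0,0,0,0]

```text
clock: 6.87
eef_pos: [0.5802, -0.1893, 0.0962]
tool_rot: [0.633, 0.315, -0.245, 0.663]
ft_force: [-8.7, 1.2, 16.2]
grip_width: -0.0
```

Force climbs with no further travel, so the cartridge is at its stop. I'll back off and check.

apply_moves:
  targets: [-0.06,0.06,0,0,0,0,0,-0.18,0.06,0,0,0,0,0,-0.34,0.06,0,0,0,0,0,-0.5,0.06,0,0,0,0,0,-0.6,0.06,0,0,0,0,0,-0.6,0.06,0,0,0,0,0,-0.6,0.06,0,0,0,0,0]

```text
clock: 7.45
eef_pos: [0.4882, -0.1997, 0.2146]
tool_rot: [0.632, 0.315, -0.248, 0.663]
ft_force: [-0.6, 0.4, -0.2]
grip_width: -0.0002
```

```bash
python3 - <<'E'
from h import *
o=bot.get_obs();print(o['eef_pos'])
im,d=bot.camera("wrist");cv2.imwrite("pics/w5.png",im[:,:,::-1])
p=bot.camera_params("wrist")
T=np.eye(4);T[:3,:3]=Ro.from_quat(o['tool_rot']).as_matrix();T[:3,3]=o['eef_pos'];T=T@p['tool_from_camera']
K=np.array([[p['fx'],0,p['cx']],[0,p['fy'],p['cy']],[0,0,1]])
c=proj("wrist",[CART+RI@[a*.017,b*.023,0] for a,b in((1,1),(1,-1),(-1,-1),(-1,1),(0,0))],T);print(c.round(0))
def w(u,v):
    q=cv2.undistortPoints(np.array([[[u,v]]],float),K,p['dist'])[0,0]
    return T[:3,:3]@(np.array([q[0],-q[1],-1])*d[v,u])+T[:3,3]
for du in(-15,0,15):
  for dv in(-10,0): 
    u,v=int(c[4][0]+du),int(c[4][1]+dv); print(u,v,w(u,v).round(4))
# casing & well floor
for X in (HINGE+RI@[-.035,.02,-.029],HINGE+RI@[-.052,-.08,-.005],HINGE+RI@[-.1,0,-.005]):
    u,v=proj("wrist",[X],T)[0].astype(int); 
    if 0<=u<640 and 0<=v<480: print("ref",X.round(4),u,v,w(u,v).round(4))
im2,d2=bot.camera("side");cv2.imwrite("pics/s5.png",cv2.resize(im2[110:230,315:435,::-1],(600,600),interpolation=2))
X=CART; u,v=proj("side",[X])[0]
q=int(round(u)),int(round(v)); oo,dd=ray("side",[q])
print("side",q,(oo+dd[0]*d2[q[1],q[0]]).round(4))
E
```

```text
[ 0.48819594 -0.19966296  0.21456273]
[[273. 237.]
 [332. 237.]
 [333. 277.]
 [270. 277.]
 [302. 256.]]
286 246 [ 0.576  -0.1693  0.0904]
286 256 [ 0.5674 -0.1705  0.0908]
301 246 [ 0.5771 -0.1808  0.0907]
301 256 [ 0.5688 -0.1817  0.0902]
316 246 [ 0.5784 -0.1922  0.0906]
316 256 [ 0.5693 -0.1931  0.0917]
ref [ 0.5813 -0.1438  0.086 ] 255 239 [ 0.5816 -0.1436  0.0865]
ref [ 0.575  -0.2451  0.11  ] 388 244 [ 0.576  -0.2445  0.1091]
ref [ 0.5188 -0.1706  0.11  ] 274 309 [ 0.5195 -0.17    0.1081]
side (375, 172) [0.449  0.5743 0.7558]
```

View pics/w5.png

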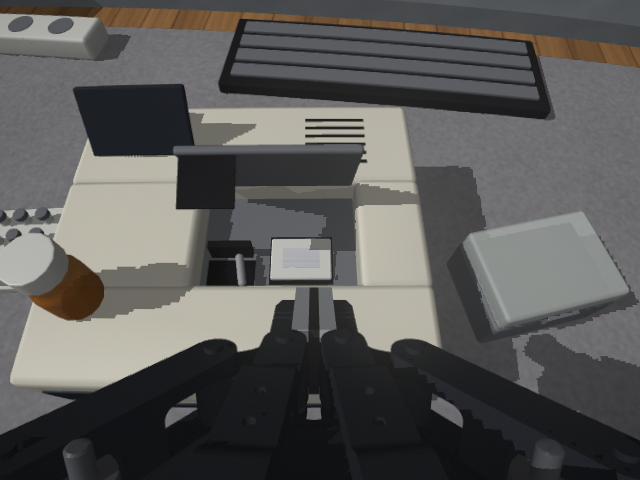

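View pics/s5.png

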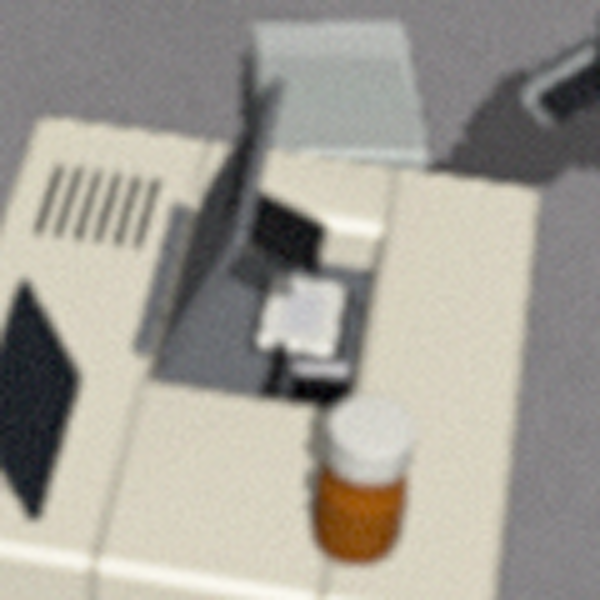

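Cartridge top now reads z ≈ 0.0907 by wrist depth, against 0.091 when home, so it is seated. Next I raise the tool, straighten it, and go behind the cover.

```bash
python3 - <<'E'
from h import *
print(plan([.49,-.18,.28],Rdown(0,-1)))
E
```

```text
(array([-0.1884,  0.1965, -0.0732]), array([-0.0026, -0.0025, -1.4957]))
```

apply_moves:
  targets: [-0.1,0.1,-0.07,0,0,-0.2,0,-0.188,0.1965,-0.07,0,0,-0.45,0,-0.188,0.1965,-0.07,0,0,-0.7,0,-0.188,0.1965,-0.07,0,0,-0.95,0,-0.188,0.1965,-0.07,0,0,-1,0,-0.188,0.1965,-0.07,0,0,-1,0]

```text
clock: 8.05
eef_pos: [0.4941, -0.1801, 0.2797]
tool_rot: [0.533, 0.465, -0.403, 0.58]
ft_force: [1.4, -0.4, 0.5]
grip_width: 0.0001
```

```bash
python3 - <<'E'
from h import *
t=HINGE+RI@[.035,0,0]; t[2]=.25
print(bot.get_obs()['eef_pos'],t,plan(t,Rdown(0,-1)))
E
```

```text
[ 0.494103   -0.18014567  0.27967472] [ 0.65305078 -0.15629239  0.25      ] (array([ 0.2713,  0.5943, -0.0248]), array([ 0.0067, -0.0044, -0.4908]))
```

apply_moves:
  targets: [0.07,0.15,-0.006,0,0,-0.15,0,0.135,0.3,-0.012,0,0,-0.3,0,0.2,0.45,-0.018,0,0,-0.45,0,0.271,0.594,-0.025,0.006,-0.004,-0.49,0,0.271,0.594,-0.025,0.006,-0.004,-0.49,0,0.271,0.594,-0.025,0.006,-0.004,-0.49,0,0.271,0.594,-0.025,0.006,-0.004,-0.49,0]

```text
clock: 8.63
eef_pos: [0.6487, -0.1573, 0.2477]
tool_rot: [0.474, 0.526, -0.474, 0.524]
ft_force: [0.3, -0.5, 0.6]
grip_width: -0.0002
```

```bash
python3 - <<'E'
from h import *
R=Rdown(0,-1)
o=bot.get_obs();print(o['eef_pos'],o['joint_pos'].round(2))
def tc(th,r=.066): return HINGE+RI@[-r*np.cos(th)+.003*np.sin(th)+.008,0,r*np.sin(th)+.003*np.cos(th)]
for th in (1.5,1.3,1.2,1.0,.8,.6,.4,.3,.2,.1,0,-.05,-.1,-.12): print(th,tc(th).round(4),plan(tc(th),R))
im,d=bot.camera("wrist");cv2.imwrite("pics/w6.png",im[:,:,::-1])
im,d=bot.camera("side");cv2.imwrite("pics/s6.png",cv2.resize(im[80:230,300:450,::-1],(600,600),interpolation=2))
E
```

```text
[ 0.64869799 -0.15725571  0.24771541] [-0.24  0.6   0.58  1.56  0.    2.8 ]
1.5 [ 0.6245 -0.1593  0.181 ] (array([ 0.2668, -0.0966, -0.0013]), array([-0.0064, -0.0031,  0.0029]))
1.3 [ 0.6115 -0.1607  0.1794] (array([ 0.2735, -0.1489, -0.0011]), array([-0.0064, -0.0031,  0.0029]))
1.2 [ 0.6052 -0.1614  0.1776] (array([ 0.2807, -0.1744, -0.001 ]), array([-0.0064, -0.0031,  0.0029]))
1.0 [ 0.5933 -0.1627  0.1722] (array([ 0.3026, -0.2224, -0.0008]), array([-0.0064, -0.0031,  0.0029]))
0.8 [ 0.5826 -0.1638  0.1644] (array([ 0.3335, -0.2651, -0.0006]), array([-0.0064, -0.0031,  0.0029]))
0.6 [ 0.5737 -0.1648  0.1547] (array([ 0.3723, -0.3009, -0.0004]), array([-0.0064, -0.0031,  0.0029]))
0.4 [ 0.5669 -0.1655  0.1435] (array([ 4.175e-01, -3.282e-01, -3.000e-04]), array([-0.0064, -0.0031,  0.0029]))
0.3 [ 0.5644 -0.1658  0.1374] (array([ 4.419e-01, -3.383e-01, -2.000e-04]), array([-0.0064, -0.0031,  0.0029]))
0.2 [ 0.5625 -0.166   0.1311] (array([ 4.672e-01, -3.460e-01, -1.000e-04]), array([-0.0064, -0.0031,  0.0029]))
0.1 [ 0.5612 -0.1661  0.1246] (array([ 4.931e-01, -3.510e-01, -1.000e-04]), array([-0.0064, -0.0031,  0.0029]))
0 [ 0.5606 -0.1662  0.118 ] (array([ 0.5194, -0.3535, -0.    ]), array([-0.0064, -0.0031,  0.0029]))
-0.05 [ 0.5605 -0.1662  0.1147] (array([ 0.5326, -0.3538, -0.    ]), array([-0.0064, -0.0031,  0.0029]))
-0.1 [ 0.5606 -0.1662  0.1114] (array([ 0.5458, -0.3534,  0.    ]), array([-0.0064, -0.0031,  0.0029]))
-0.12 [ 0.5607 -0.1662  0.1101] (array([ 0.5511, -0.353 ,  0.    ]), array([-0.0064, -0.0031,  0.0029]))
```

View pics/w6.png

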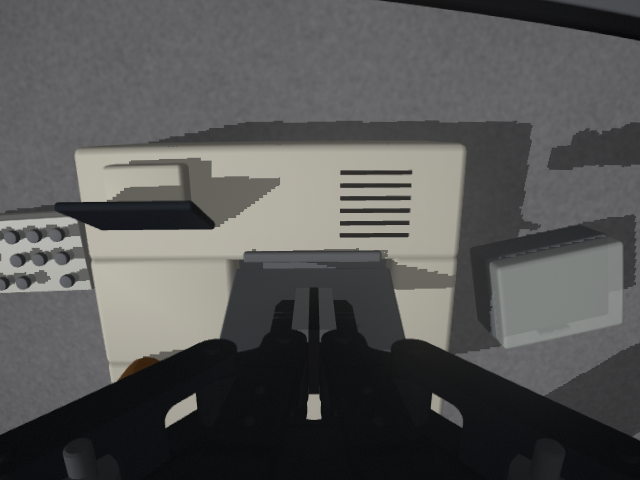

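View pics/s6.png

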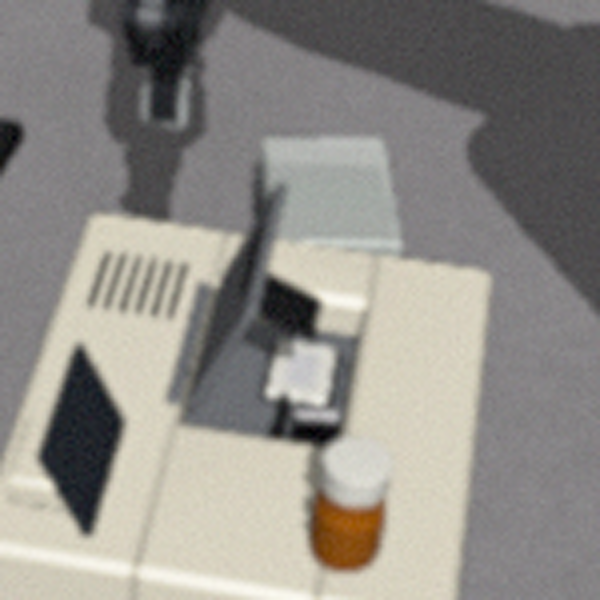

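Cover still open, with the fingers above and behind its outer face. I'll come down behind it and sweep it shut along the arc.

apply_moves:
  targets: [0.13,-0.02,0,0,0,0,0,0.26,-0.05,0,0,0,0,0,0.267,-0.097,0,0,0,0,0,0.274,-0.149,0,0,0,0,0,0.281,-0.175,0,0,0,0,0,0.291,-0.2,0,0,0,0,0,0.303,-0.222,0,0,0,0,0,0.318,-0.245,0,0,0,0,0]

```text
clock: 9.4
eef_pos: [0.5897, -0.1647, 0.1753]
tool_rot: [0.476, 0.522, -0.472, 0.528]
ft_force: [1.7, -0.7, 3.3]
grip_width: 0.0001
```

apply_moves:
  targets: [0.016,-0.02,0,0,0,0,0,0.034,-0.039,0,0,0,0,0,0.054,-0.056,0,0,0,0,0,0.076,-0.07,0,0,0,0,0,0.1,-0.083,0,0,0,0,0,0.124,-0.093,0,0,0,0,0,0.149,-0.101,0,0,0,0,0,0.162,-0.104,0,0,0,0,0,0.175,-0.106,0,0,0,0,0,0.188,-0.107,0,0,0,0,0,0.201,-0.1085,0,0,0,0,0]

```text
clock: 10.32
eef_pos: [0.5611, -0.1669, 0.1212]
tool_rot: [0.474, 0.524, -0.473, 0.526]
ft_force: [-2.4, -1.3, 3.6]
grip_width: 0.0001
```

apply_moves:
  targets: [0.006,0,0,0,0,0,0,0.012,0,0,0,0,0,0,0.018,0,0,0,0,0,0,0.024,0,0,0,0,0,0,0.03,0,0,0,0,0,0,0.036,0,0,0,0,0,0,0.036,0,0,0,0,0,0]

```text
clock: 10.9
eef_pos: [0.5615, -0.1667, 0.1128]
tool_rot: [0.474, 0.524, -0.473, 0.526]
ft_force: [-4.3, -0.1, 4.9]
grip_width: 0.0001
```

apply_moves:
  targets: [0.004,0,0,0,0,0,0,0.008,0,0,0,0,0,0,0.012,0,0,0,0,0,0,0.012,0,0,0,0,0,0]

```text
clock: 11.23
eef_pos: [0.5616, -0.1667, 0.1119]
tool_rot: [0.475, 0.524, -0.473, 0.526]
ft_force: [-7.2, -0.0, 14.5]
grip_width: 0.0003
```

Hit the stop again: 14.5 N, z consistent with about −0.11 rad. I'll release straight up.

apply_moves:
  targets: [-0.05,0,0,0,0,0,0,-0.15,0,0,0,0,0,0,-0.3,-0.05,0,0,0,0,0,-0.45,-0.2,0,0,0,0,0,-0.45,-0.4,0,0,0,0,0,-0.45,-0.4,0,0,0,0,0,-0.45,-0.4,0,0,0,0,0,-0.45,-0.4,0,0,0,0,0,-0.45,-0.4,0,0,0,0,0,-0.45,-0.4,0,0,0,0,0,-0.45,-0.4,0,0,0,0,0,-0.45,-0.4,0,0,0,0,0]

```text
clock: 12.23
eef_pos: [0.4626, -0.1768, 0.2212]
tool_rot: [0.474, 0.524, -0.473, 0.526]
ft_force: [-0.4, -0.4, 0.7]
grip_width: 0.0004
```

```bash
python3 - <<'E'
from h import *
o=bot.get_obs();print(o['eef_pos'],o['ft_force'])
im,d=bot.camera("top");cv2.imwrite("pics/t7.png",cv2.resize(im[160:330,255:595,::-1],(800,400),interpolation=2))
for X in (HINGE+RI@[-.02,0,.003],HINGE+RI@[-.05,.03,.003],HINGE+RI@[-.07,0.03,.003]):
    u,v=proj("top",[X])[0].round().astype(int); oo,dd=ray("top",[[u,v]]); print(X.round(3),(oo+dd[0]*d[v,u]).round(4))
im,d=bot.camera("side");cv2.imwrite("pics/s7.png",cv2.resize(im[80:290,285:455,::-1],(486,600),interpolation=2))
E
```

```text
[ 0.46262433 -0.17681433  0.22120575] [-0.43295945 -0.42310751  0.66734756]
[ 0.598 -0.162  0.118] [ 0.5977 -0.1621  0.1194]
[ 0.565 -0.135  0.118] [ 0.5651 -0.1361  0.1188]
[ 0.545 -0.138  0.118] [ 0.5461 -0.137   0.1177]
```

View pics/t7.png

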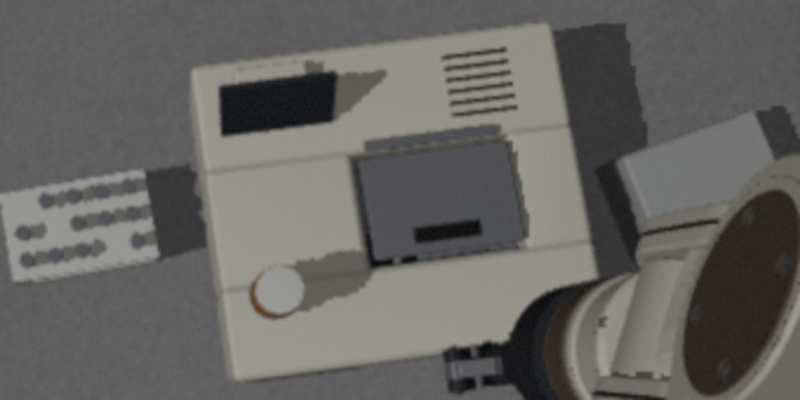

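View pics/s7.png

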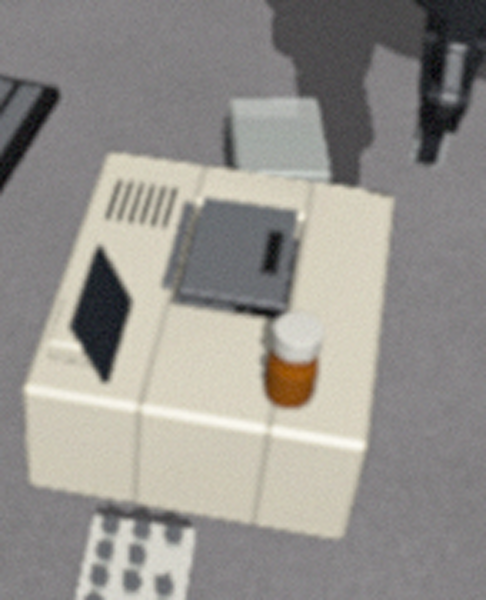

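The cover is level at z ≈ 0.118–0.119 with the arm clear for about a second. The rack, tip box and bottle are where they were, so I'm handing in.

```bash
python3 -c "
from workcell import bot
print(bot.job_done())"
```

```text
the job is handed in; nothing more can be done
None
```

The job is handed in, at about 12.3 s on the robot's clock. The cover was popped open, the cartridge pushed home, and the cover pressed shut again, in that order.

- **Opening:** I pressed the strip to its stop (about 7 mm, 15 N) and let go. The pictures then showed the cover fully open.
- **Cartridge:** I pushed it straight down with the tool tilted about 43° to clear the open cover. It moved at about 4 N, then the force climbed to 16 N with no more travel. After I backed off, the wrist depth put its top at 90–92 mm above the bench (91 mm is fully home).
- **Closing:** I swept the cover down by its outer face and pressed it to its stop (about -0.11 rad, 14.5 N), then let go. After about 1 s with the arm clear, its top face read level at 118–119 mm, which is the shut height.
- **Other objects:** The tube rack, tip box and bottle looked unmoved in the last pictures.

No check failed, apart from one side-camera depth reading of the cartridge that came back empty, so its height rests on the wrist camera and the force alone. I did not measure the cover angle directly.

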